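# Gauge two screw caps and sort them

## Robot

A 6-joint arm with a two-finger parallel gripper is mounted at the origin on the work surface. World frame = base frame: x ahead of the robot, y to its left, z up, the work surface at z = 0. Lengths are in m, angles in rad, forces in N, time in s.
With the tool pointing down it reaches from about 0.35 to 1 m from the base axis. Payload 7.1 kg.
Tool frame: the origin (TCP) lies on the front face of the gripper's body, between the roots of the fingers; the fingertips stand 73 mm ahead of it and the grasp point (between the pads) lies 54 mm ahead of it; z points along the fingers, y is the line along which they close (so a half turn about z gives the same grasp; the last joint's range is limited). The gripper opens to 85 mm and grips with 20 to 120 N. Pads are 22 mm wide; open, the fingers measure 114 mm over their backs; the gripper's body (76 mm by 85 mm) begins 54 mm behind the grasp point. The pads swing forward as they close: fully open they stand 13 mm farther back than shut.
Start: joints at [-1.16, 0.423, 1.63, -0, 1.089, -0.019], TCP at [0.26, -0.568, 0.304] pointing down, gripper open.
Joint ranges: [-3, 3], [-0.9, 2.11], [0.09, 2.58], [-1.31, 4.45], [0.11, 2.69], [-2.54, 2.54]. Speed limits (rad/s): [2.39, 2.39, 3.01, 3.14, 3.14, 3.14].

## Interface

Orientations are given as a unit quaternion [x, y, z, w].
In Python, from workcell import state, viewer, order gives the robot as it stands.
- The arm moves only by the tool carry_out, never from a script. Its argument "commands" is a list of rows, each an object with "dp": the shift along the tool's x, y, z in cm, a list of three; "rot": the turn, a rotation vector about the tool's x, y, z in degrees, a list of three. A call has 1 to 5 rows; each row is the pose to reach, as a shift and turn from the pose commanded when the call began, along the tool's axes at that moment; what a row does not reach only later rows make up. A row lasts 1/10 s, in which the tool goes at most 50 mm and 8.59 degrees, less where a joint would pass 70% of its speed; a pose out of reach is approached as far as the arm can. A call with a gripper value outside its range is refused whole. "jaw" is the closure in counts, from 0 (fully open) to 255 (shut), set as the call begins (left out, the last holds). The fingers move at their own pace and stop on an object; "squeeze" is the grip in N (left out, the last holds). Time passes only in rows, so rows that repeat a pose let the fingers close. It gives the time, the measured TCP pose, the force, the opening and the grip force at its end, in the units of the state.
- state(): the state, without advancing time (a new reading comes with each control period).
- viewer.read_camera(name): name is "scene" or "side" or "wrist"; returns the picture (400x640x3 uint8, blue, green, red); there is no depth.
- viewer.get_calibration(name): a dict with "fovy" (degrees; the focal length in pixels is half the picture's height over the tangent of half this angle, whatever the lens; pixels are square), "cx", "cy" (the principal point, pixels), "k1" (the pictures are not rectified: a ray, as slopes to the right and down, at radius r is drawn at 1 + k1 r^2 times it, then the intrinsics apply), "R" (3x3) and "t" (3): a world point X has camera coordinates R X + t. Camera axes: x right, y down, z forward; pixel columns grow to the right and rows downward; lengths in m; the calibration is good to about 2 mm. A picture is of the moment at which its call begins: read the wrist's pose just before it. get_calibration takes no time and is no camera call; for the wrist camera it gives the pose at the moment of the call.
- order.job_done(): hands the job in; it is judged then, once.
The state is a dict: "time_s": time; "joint_pos": joint angles; "qd": joint speeds; "tau": joint torques, N m; "ee_pos": TCP position; "ee_rot": TCP orientation; "wrist_force": force on the tool from outside, world axes, zero at the start; "wrist_torque": the same for the moment, N m; "gripper_width": finger opening in m; "finger_force": force on a finger pad.
Only numpy, scipy, OpenCV 4.12 (cv2) and the standard library are available. Lean on these libraries where they do the work, as an engineer would, in place of code of your own. Each camera call takes 0.05 s, during which the arm holds its last target. There are 200 camera calls.

## Task

Try each of the two dark grey wing caps on the threaded spindle of the cap gauge: set it on, screw it gently clockwise until it stops and the gauge's pointer has swung about 10 degrees (never past 20), then unscrew it again. Put a cap that screws fully home, down on the spindle's flange, upright in the round grey dish, and a cap that stops short, standing proud of the flange, upright in the square metal tray. Sort the first cap before you try the second, and do not press hard on the gauge or disturb the glassware.

Things in the scene. Friction and masses are not known exactly. Their poses are not given: they have to be found in the camera images.
- cap_a_mid (a point): Centre, half-way up, of a loose dark grey plastic wing cap on the bench at the robot's left: round skirt 44 mm wide (47 over ribs), 40 mm high, closed on top, with a straight grip bar 42 mm long, 12 mm wide, 22 mm high across the top. 62 mm high in all: rim 31 mm below this point, bar from 9 to 31 mm above it. x: along the bar (either way round is the same), z: up.
- cap_b_mid (a point): The same point of the second cap: same looks, size and axes. Outside, nothing shows whether a cap is good or faulty; only trying it on the gauge does.
- cap_a: The cap of cap_a_mid, 48 to 84 g; origin at the centre of its lower rim. Inside its open skirt are four thread lugs a quarter turn apart, two of them under the bar's ends. It goes over the spindle with about 1.2 mm of play all round.
- cap_b: The cap of cap_b_mid, likewise; origin at the centre of its lower rim.
- gauge: Fixed aluminium gauge housing, 120 x 120 mm, 50 mm high, with an upright threaded steel spindle in the middle, which ends in a short cone and four small pins 91 mm above the bench. Origin under its centre, x: horizontal, along the pointer at rest, z: up. Marks on the housing show the pointer's swing: 0, 10, 20, 30 degrees.
- gauge_seat (a point): Point on the spindle's axis, on the top of its flange (disc 56 mm wide), 56 mm above the bench; axes as body gauge (it does not turn with the spindle). The thread, 32 mm wide, ends 20 mm above it. It is right-handed, four-start: 10 degrees clockwise from above lowers a cap 1 mm, with about 1.5 mm of up-and-down play.
- gauge_start (a point): Point on the axis 8.5 mm above the flange; axes as gauge_seat. A cap lowered with its bar along x or y of the gauge rests on the thread with its rim here. From here a good cap turns clockwise 90 degrees to a stop, rim on the flange (within 1 mm); a faulty one stops after about 45, rim about 4 mm above it. To take it off, turn back to here, lift straight up.
- spindle (a joint): Turn of the spindle and its dark pointer in the housing, rad: 0 at rest, growing clockwise seen from above. A spring of 0.8 N m per rad holds it: it stays near 0 while a cap turns freely and turns with the cap once that has stopped, so cap angles above count relative to the spindle.
- dish_floor (a point): Centre of the inner floor of the round grey plastic dish for good caps: fixed, inside diameter 100 mm, floor 4 mm and rim 20 mm above the bench, at the robot's right.
- tray_floor (a point): Centre of the inner floor of the square aluminium tray for faulty caps: fixed, 98 x 98 mm inside, floor 4 mm and rim 22 mm above the bench, at the robot's right.
- beaker: Bystander: loose glass beaker, 60 mm wide, 80 mm high; origin under its centre.
- jar: Bystander: loose amber glass jar, 54 mm wide, 85 mm high; origin under its centre.
Mind the look-alikes: they are no part of the job. Leave any red look-alike of the cap_a alone.

How it is judged:
By the outcome, as a careful person would: the job done as asked, in the order asked, and still so for the second after the job is handed in, with the robot touching nothing.
It also fails if it takes over 72 s, if anything falls off the work surface, if the arm or the gripper's body presses on something with over 40 N, if the wrist force passes 120 N, or if a joint passes its speed limit or range.

## Working session

There is one attempt and no reset: what is moved stays moved. The work goes in short steps, Python scripts to look and compute and a tool call to move; the robot and the scene stay as the last step left them, time stands still between calls to the robot, and variables do not carry over. Pictures are saved under pics/ and viewed, at most 10 in all, crops included, and the job is handed in when it is done.

Besides the shell and the picture viewer there is one more tool, called after ">>>" as name([rows], argument=value, ...), one row to a line, values as JSON. carry_out: Moves the arm, as the interface text tells. Its arguments: {"type":"object","properties":{"commands":{"type":"array"},"jaw":{"type":"number"},"squeeze":{"type":"number"}},"required":["commands"]}

```bash
mkdir -p pics; cat > h.py <<'E'
import numpy as np, cv2
from scipy.spatial.transform import Rotation as R
from workcell import state, viewer, order
def shot(name,fn=None):
    c=viewer.get_calibration(name); im=viewer.read_camera(name)
    if fn: cv2.imwrite('pics/'+fn,im)
    return im,c
def ray(c,u,v):
    f=200/np.tan(np.radians(c['fovy'])/2); d=np.array([(u-c['cx'])/f,(v-c['cy'])/f]); s=d.copy()
    for _ in range(20): s=d/(1+c['k1']*(s@s))
    Rm=np.array(c['R']);t=np.array(c['t'])
    return -Rm.T@t, Rm.T@np.array([s[0],s[1],1])
def onz(c,u,v,z):
    o,d=ray(c,u,v); return o+d*(z-o[2])/d[2]
def proj(c,X):
    f=200/np.tan(np.radians(c['fovy'])/2); p=np.array(c['R'])@X+np.array(c['t']); s=p[:2]/p[2]; s=s*(1+c['k1']*(s@s)); return s*f+[c['cx'],c['cy']]
def delta(X,yaw=None):
    """shift in tool axes cm to TCP X; yaw of tool y axis in world deg"""
    s=state(); r=R.from_quat(s['ee_rot']); print('dp cm',np.round(r.inv().apply(np.array(X)-s['ee_pos'])*100,2))
    m=r.as_matrix(); print('tool y yaw',np.degrees(np.arctan2(m[1,1],m[0,1])).round(2),'z',m[:,2].round(4))
E
python3 - <<'E'
from h import *
a,c=shot('scene','s0.png'); b,d=shot('side','d0.png'); w,e=shot('wrist')
cv2.imwrite('pics/all.png',cv2.resize(np.vstack([a,b]),(800,1000))[:, :]) 
print(state()); 
for q in (c,d,e): print({k:np.round(v,3).tolist() for k,v in q.items()}, (-np.array(q['R']).T@np.array(q['t'])).round(3))
E
```

```text
{'time_s': 0.15, 'joint_pos': array([-1.15998442e+00,  4.23710235e-01,  1.63050615e+00,  1.65063776e-05,
        1.08859651e+00, -1.90199006e-02]), 'qd': array([-0.00082952, -0.00144238, -0.00355943, -0.00111318, -0.000983  ,
       -0.00243086]), 'tau': array([-1.64880701e-03, -5.57768261e+01, -2.82018739e+01, -1.63741174e-04,
        4.70941290e-03,  1.96500991e-05]), 'ee_pos': array([ 0.26032938, -0.56783186,  0.30329941]), 'ee_rot': array([ 9.76994967e-01,  2.13261487e-01, -1.11587767e-04, -5.99876758e-04]), 'wrist_force': array([-0.08250664, -1.35507061,  0.27838759]), 'wrist_torque': array([-0.00883628, -0.000195  , -0.01676489]), 'finger_force': 0.0, 'gripper_width': 0.08543718988868211}
{'fovy': 50.196, 'cx': 323.515, 'cy': 195.601, 'k1': -0.073, 'R': [[0.143, 0.99, -0.002], [0.788, -0.115, -0.604], [-0.598, 0.085, -0.797]], 't': [-0.099, -0.397, 1.474]} [ 1.209 -0.073  0.934]
{'fovy': 42.118, 'cx': 320.975, 'cy': 204.194, 'k1': -0.004, 'R': [[-0.71, -0.705, 0.013], [-0.434, 0.423, -0.795], [0.555, -0.57, -0.606]], 't': [0.396, 0.311, 0.91]} [-0.089  0.666  0.794]
{'fovy': 69.228, 'cx': 318.382, 'cy': 199.227, 'k1': 0.018, 'R': [[0.417, -0.909, -0.001], [-0.875, -0.402, 0.272], [-0.247, -0.112, -0.962]], 't': [-0.625, -0.037, 0.378]} [ 0.322 -0.54   0.373]
```

View pics/s0.png

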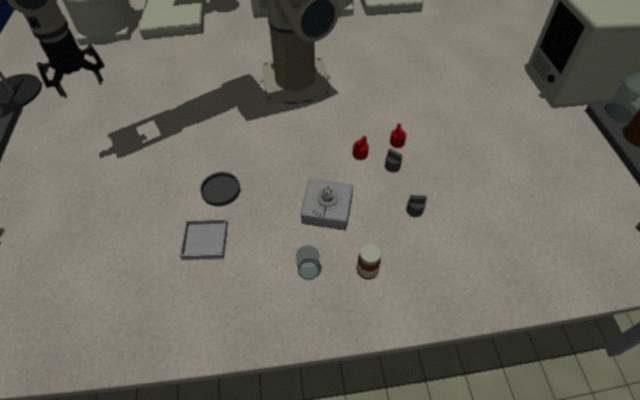

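View pics/d0.png

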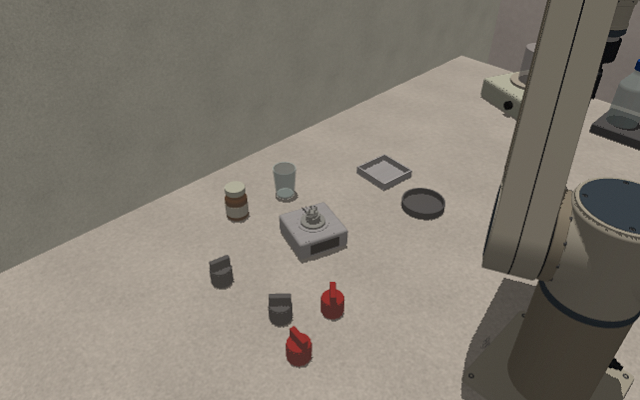

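The dark caps are at scene (394,160) and (416,205). The red look-alikes are at (361,149) and (398,136). The gauge is at (327,200), dish (220,188), tray (204,239), beaker (308,262) and jar (369,261). The two dark grey caps fit the description, so I'll confirm them in one enlarged crop and measure.

```bash
python3 - <<'E'
from h import *
a=cv2.imread('pics/s0.png'); b=cv2.imread('pics/d0.png')
ca=cv2.resize(a[120:240,290:450],(800,600),interpolation=cv2.INTER_CUBIC)
cb=cv2.resize(b[180:360,190:430],(800,600),interpolation=cv2.INTER_CUBIC)
cv2.imwrite('pics/crop1.png',cv2.resize(np.vstack([ca[:,:],cb]),(600,900))[:600] if 0 else np.vstack([cv2.resize(ca,(400,300)),cv2.resize(cb,(400,300))]))
c=viewer.get_calibration('scene'); d=viewer.get_calibration('side')
def blobs(im,win):
    x0,y0,x1,y1=win; g=im[y0:y1,x0:x1].astype(int); m=(g.max(2)<85)&(g.max(2)-g.min(2)<30)
    n,l,s,ce=cv2.connectedComponentsWithStats(m.astype(np.uint8))
    return [(tuple((ce[i]+[x0,y0]).round(1)),s[i].tolist()) for i in range(1,n) if s[i][4]>60]
def tri(p,q):
    o1,d1=ray(c,*p);o2,d2=ray(d,*q); A=np.stack([d1,-d2],1); k=np.linalg.lstsq(A,o2-o1,rcond=None)[0]
    x,y=o1+d1*k[0],o2+d2*k[1]; return ((x+y)/2).round(4),np.linalg.norm(x-y).round(4)
B1=blobs(a,(290,120,450,240)); B2=blobs(b,(190,240,310,340)); print(B1,B2)
for p in B1:
  for q in B2: print(p[0],q[0],tri(p[0],q[0]))
print('spindle top',tri((327,191),(312,209)))
print('dish',onz(c,220,188,.01),onz(d,423,203,.015)); print('tray',onz(c,204,240,.012),onz(d,384,172,.012))
print('beaker',tri((308,262),(284,181)),'jar',tri((369,262),(236,201)))
E
```

```text
[((np.float64(392.8), np.float64(161.0)), [94, 29, 18, 24, 308]), ((np.float64(326.4), np.float64(196.7)), [31, 69, 13, 13, 83]), ((np.float64(415.7), np.float64(205.4)), [116, 75, 21, 22, 348]), ((np.float64(325.3), np.float64(221.4)), [11, 80, 51, 30, 429])] [((np.float64(298.3), np.float64(249.0)), [98, 0, 22, 19, 172]), ((np.float64(221.1), np.float64(274.1)), [20, 17, 24, 32, 496]), ((np.float64(280.1), np.float64(311.2)), [79, 57, 23, 30, 538])]
(np.float64(392.8), np.float64(161.0)) (np.float64(298.3), np.float64(249.0)) (array([0.4808, 0.1852, 0.1077]), np.float64(0.0628))
(np.float64(392.8), np.float64(161.0)) (np.float64(221.1), np.float64(274.1)) (array([0.5135, 0.2538, 0.0932]), np.float64(0.0916))
(np.float64(392.8), np.float64(161.0)) (np.float64(280.1), np.float64(311.2)) (array([0.4314, 0.2385, 0.0239]), np.float64(0.0017))
(np.float64(326.4), np.float64(196.7)) (np.float64(298.3), np.float64(249.0)) (array([0.539 , 0.0553, 0.0119]), np.float64(0.0553))
(np.float64(326.4), np.float64(196.7)) (np.float64(221.1), np.float64(274.1)) (array([0.5774, 0.137 , 0.0123]), np.f
[... 604 characters left out ...]
.3), np.float64(249.0)) (array([ 0.5791,  0.0347, -0.0338]), np.float64(0.0297))
(np.float64(325.3), np.float64(221.4)) (np.float64(221.1), np.float64(274.1)) (array([ 0.6196,  0.1203, -0.0358]), np.float64(0.2168))
(np.float64(325.3), np.float64(221.4)) (np.float64(280.1), np.float64(311.2)) (array([ 0.529 ,  0.0854, -0.1464]), np.float64(0.1202))
spindle top (array([0.5596, 0.0282, 0.0873]), np.float64(0.0002))
dish [ 0.44707309 -0.25406625  0.01      ] [ 0.45027452 -0.25215104  0.015     ]
tray [ 0.61194235 -0.29389828  0.012     ] [ 0.60928396 -0.29395012  0.012     ]
beaker (array([ 0.7296, -0.041 ,  0.0451]), np.float64(0.0023)) jar (array([0.7487, 0.0987, 0.0443]), np.float64(0.0019))
```

View pics/crop1.png

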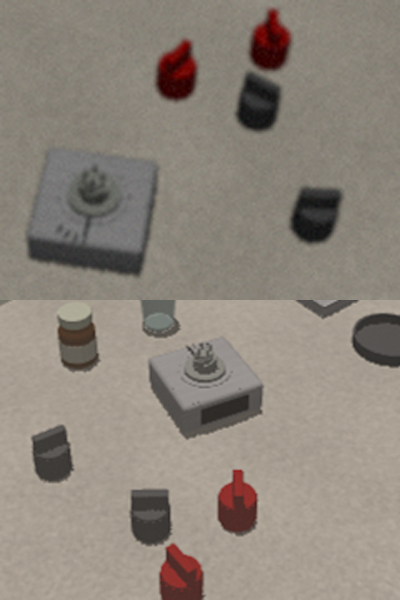

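Confirmed: two dark grey caps, clear of the red ones, with the gauge pointer running roughly towards +x. First I'll go over the cap at (0.592, 0.26).

>>> carry_out([
  {"dp":[4.1,-3.85,0],"rot":[0,0,0]},
  {"dp":[7.3,-6.9,0],"rot":[0,0,0]},
  {"dp":[10.6,-10,0],"rot":[0,0,0]},
  {"dp":[13.8,-13.1,0],"rot":[0,0,0]},
  {"dp":[17,-16.1,0],"rot":[0,0,0]},
], jaw=120, squeeze=40)

```text
time_s: 0.65
ee_pos: [0.3481, -0.3491, 0.3038]
ee_rot: [0.977, 0.213, -0.0, -0.0]
wrist_force: [-0.4, -0.0, 0.2]
gripper_width: 0.0454
finger_force: 0.0
```

>>> carry_out([
  {"dp":[3.3,-3.1,0],"rot":[0,0,0]},
  {"dp":[6.5,-6.2,0],"rot":[0,0,0]},
  {"dp":[9.8,-9.3,0],"rot":[0,0,0]},
  {"dp":[13,-12.4,0],"rot":[0,0,0]},
  {"dp":[16.2,-15.4,0],"rot":[0,0,0]},
])

```text
time_s: 1.15
ee_pos: [0.4312, -0.1416, 0.304]
ee_rot: [0.977, 0.213, 0.0, 0.0]
wrist_force: [0.2, -0.3, 0.1]
gripper_width: 0.0452
finger_force: 0.0
```

>>> carry_out([
  {"dp":[3.3,-3.1,0],"rot":[0,0,0]},
  {"dp":[6.5,-6.2,0],"rot":[0,0,0]},
  {"dp":[9.8,-9.3,0],"rot":[0,0,0]},
  {"dp":[13,-12.4,0],"rot":[0,0,0]},
  {"dp":[16.2,-15.4,0],"rot":[0,0,0]},
])

```text
time_s: 1.65
ee_pos: [0.5143, 0.066, 0.3039]
ee_rot: [0.977, 0.213, -0.0, 0.0]
wrist_force: [0.6, 0.5, -0.5]
gripper_width: 0.0451
finger_force: 0.0
```

>>> carry_out([
  {"dp":[3,-2.8,1],"rot":[0,0,-8]},
  {"dp":[6,-5.6,2],"rot":[0,0,-16]},
  {"dp":[9,-8.4,3],"rot":[0,0,-24]},
  {"dp":[12,-11.2,4.5],"rot":[0,0,-32]},
  {"dp":[15.2,-14.5,6],"rot":[0,0,-40]},
])

```text
time_s: 2.15
ee_pos: [0.5923, 0.2605, 0.2432]
ee_rot: [0.844, 0.537, -0.0, 0.0]
wrist_force: [0.7, 0.7, 0.2]
gripper_width: 0.0452
finger_force: 0.0
```

>>> carry_out([
  {"dp":[0,0,1.4],"rot":[0,0,-8]},
  {"dp":[0,0,2.8],"rot":[0,0,-16]},
  {"dp":[0,0,4.3],"rot":[0,0,-25.4]},
  {"dp":[0,0,4.3],"rot":[0,0,-25.4]},
])

```text
time_s: 2.55
ee_pos: [0.5905, 0.2588, 0.1984]
ee_rot: [0.706, 0.708, -0.002, -0.001]
wrist_force: [-0.4, -0.4, -0.2]
gripper_width: 0.0452
finger_force: 0.0
```

```bash
python3 - <<'E'
from h import *
im,c=shot('wrist','w1.png'); s=state(); print(s['ee_pos'],s['joint_pos'].round(2),s['gripper_width']); delta((.592,.26,.2))
print(proj(c,np.array([.592,.26,.062])))
E
```

```text
[0.5911257  0.25897197 0.19971482] [ 0.39  0.58  1.65 -0.    0.92  0.4 ] 0.04543647819462294
dp cm [ 0.1   0.09 -0.03]
tool y yaw -0.05 z [-0.0026 -0.0011 -1.    ]
[322.5642899  210.02976233]
```

View pics/w1.png

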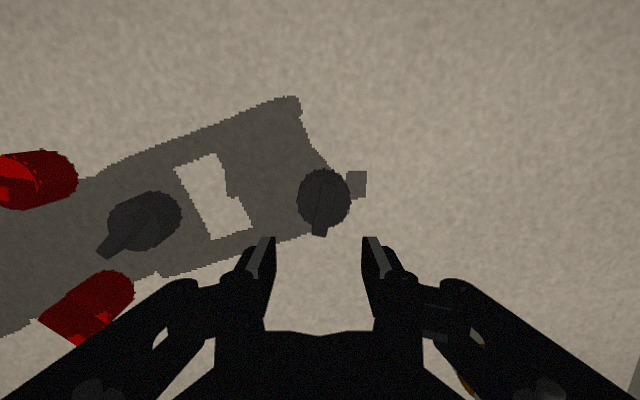

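The cap under the gripper is at (323,200), its bar running nearly vertical in the image from about (324,175) to (319,236). I need an enhanced crop to see it properly in the shadow.

```bash
cat >> h.py <<'E'
def enh(im,x0,y0,x1,y1,fn,k=5,g=4.0,b=0):
    z=np.clip((im[y0:y1,x0:x1].astype(float)-b)*g,0,255).astype(np.uint8)
    cv2.imwrite('pics/'+fn,cv2.resize(z,None,fx=k,fy=k,interpolation=cv2.INTER_CUBIC))
E
python3 - <<'E'
from h import *
im=cv2.imread('pics/w1.png'); enh(im,260,150,380,250,'w1c.png')
E
```

```text
(no output)
```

View pics/w1c.png

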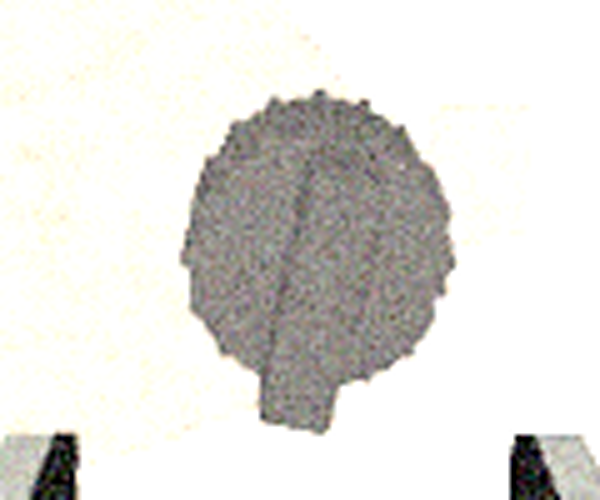

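The bar's top corners are at crop (262,420), (325,432), (310,155) and (383,168).

```bash
cat >> h.py <<'E'
def bar(c,pts,k,x0,y0,z=.062):
    P=np.array([onz(c,x0+u/k,y0+v/k,z) for u,v in pts])
    n=(P[0]+P[1])/2;f=(P[2]+P[3])/2; v=f-n
    print('centre',P.mean(0).round(4),'len',np.linalg.norm(v).round(4),'wid',np.linalg.norm(P[0]-P[1]).round(4),'yaw',np.degrees(np.arctan2(v[1],v[0])).round(1))
E
python3 - <<'E'
from h import *
c=viewer.get_calibration('wrist')
bar(c,[(262,420),(325,432),(308,153),(383,168)],5,260,150); delta((.592,.26,.2))
E
```

```text
centre [0.5938 0.2603 0.062 ] len 0.0426 wid 0.0099 yaw 79.7
dp cm [ 0.1   0.09 -0.03]
tool y yaw -0.05 z [-0.0026 -0.0011 -1.    ]
```

>>> carry_out([
  {"dp":[0.1,0.2,0],"rot":[0,0,5]},
  {"dp":[0.1,0.2,1.5],"rot":[0,0,10.2]},
  {"dp":[0.1,0.2,4.5],"rot":[0,0,10.2]},
  {"dp":[0.1,0.2,7],"rot":[0,0,10.2]},
  {"dp":[0.1,0.2,8.2],"rot":[0,0,10.2]},
])

```text
time_s: 3.1
ee_pos: [0.5934, 0.2598, 0.1178]
ee_rot: [0.768, 0.64, -0.001, -0.0]
wrist_force: [-0.2, -0.7, -0.1]
gripper_width: 0.0452
finger_force: 0.0
```

>>> carry_out([
  {"dp":[0,0,0],"rot":[0,0,0]},
  {"dp":[0,0,0],"rot":[0,0,0]},
  {"dp":[0,0,0],"rot":[0,0,0]},
  {"dp":[0,0,0],"rot":[0,0,0]},
], jaw=255, squeeze=40)

```text
time_s: 3.5
ee_pos: [0.5945, 0.2605, 0.1203]
ee_rot: [0.767, 0.641, 0.001, 0.0]
wrist_force: [-0.7, 0.7, 2.3]
gripper_width: 0.0106
finger_force: 42.4
```

```bash
python3 - <<'E'
from h import *
s=state(); print(s['ee_pos'],s['wrist_force'],s['gripper_width'],s['finger_force'],s['joint_pos']); delta((.592,.26,.3))
E
```

```text
[0.5945015  0.2604738  0.12025751] [-0.68993977  0.72111363  2.28129304] 0.01062239144132827 42.44657635688782 [3.94609707e-01 6.92651929e-01 1.66147203e+00 4.10728707e-06
 7.85419301e-01 5.72564228e-01]
dp cm [ -0.07  -0.21 -17.97]
tool y yaw -10.2 z [ 1.9e-03  8.0e-04 -1.0e+00]
```

>>> carry_out([
  {"dp":[0,0,-1],"rot":[0,0,0]},
  {"dp":[0,0,-4.5],"rot":[0,0,0]},
  {"dp":[0,0,-9],"rot":[0,0,0]},
  {"dp":[-2,0,-13],"rot":[0,0,0]},
  {"dp":[-6,0,-14.5],"rot":[0,0,0]},
])

```text
time_s: 4.0
ee_pos: [0.5854, 0.2031, 0.2698]
ee_rot: [0.766, 0.643, 0.004, 0.002]
wrist_force: [1.5, -1.2, -0.9]
gripper_width: 0.0106
finger_force: 42.1
```

>>> carry_out([
  {"dp":[-4.5,0.2,0],"rot":[0,0,0]},
  {"dp":[-9,0.4,0],"rot":[0,0,0]},
  {"dp":[-13.5,0.6,0],"rot":[0,0,0]},
  {"dp":[-18,0.8,0],"rot":[0,0,0]},
  {"dp":[-21,1,0],"rot":[0,0,0]},
])

```text
time_s: 4.5
ee_pos: [0.5553, -0.0098, 0.2652]
ee_rot: [0.767, 0.641, 0.0, 0.001]
wrist_force: [0.3, 1.0, -1.0]
gripper_width: 0.0109
finger_force: 42.1
```

>>> carry_out([
  {"dp":[-2.5,0.1,0],"rot":[0,0,0]},
  {"dp":[-4.4,0.1,0],"rot":[0,0,0]},
  {"dp":[-4.4,0.1,0],"rot":[0,0,0]},
  {"dp":[-4.4,0.1,0],"rot":[0,0,0]},
])

```text
time_s: 4.9
ee_pos: [0.5493, -0.0508, 0.2647]
ee_rot: [0.767, 0.641, 0.0, 0.0]
wrist_force: [-0.3, 0.6, -1.1]
gripper_width: 0.0111
finger_force: 42.1
```

```bash
python3 - <<'E'
from h import *
s=state(); im,c=shot('wrist','w2.png'); np.save('c2.npy',c,allow_pickle=True); print(s['ee_pos'],s['wrist_force'],s['gripper_width']); delta((.56,.03,.26))
print(proj(c,np.array([.56,.028,.091])),proj(c,np.array([.56,.028,.056])))
E
```

```text
[ 0.54930527 -0.05084091  0.26473521] [-0.25253551  0.58270962 -1.08126353] 0.011101086388800677
dp cm [ 8.1  -0.37  0.46]
tool y yaw -10.19 z [ 9.e-04  2.e-04 -1.e+00]
[314.88165048 102.14873914] [315.28815871 104.08497687]
```

View pics/w2.png

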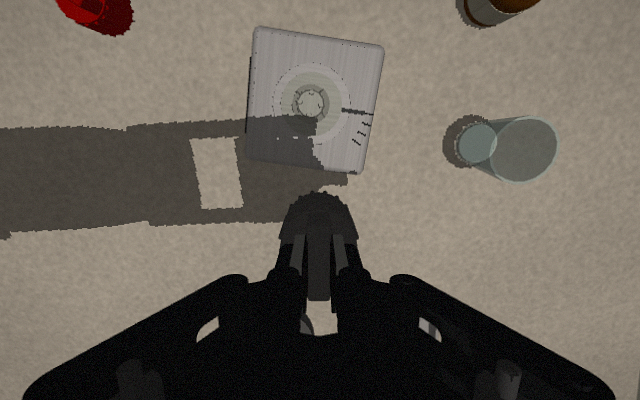

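Gauge seen from above: spindle at about (311,103), pointer to the right along (341,110) to (375,114). The cap is held well. Now an enlarged crop to locate the axis and yaw.

```bash
python3 - <<'E'
from h import *
im=cv2.imread('pics/w2.png'); c=np.load('c2.npy',allow_pickle=True).item()
enh(im,240,20,390,180,'w2c.png',k=3.75,g=1.6,b=20)
g=cv2.cvtColor(im,cv2.COLOR_BGR2GRAY)
f=200/np.tan(np.radians(c['fovy'])/2); o=-np.array(c['R']).T@np.array(c['t']); print(o)
print('px/mm',[f/(o[2]-z)/1000 for z in (.091,.076,.056,.05)])
for r in ((9,15),(15,22),(26,34),(34,42)):
    h=cv2.HoughCircles(cv2.resize(g[60:150,265:360],None,fx=4,fy=4,interpolation=cv2.INTER_CUBIC),cv2.HOUGH_GRADIENT,1,40,param1=80,param2=15,minRadius=r[0]*4,maxRadius=r[1]*4)
    if h is not None: print(r,[(265+(a+.5)/4-.5,60+(b+.5)/4-.5,q/4) for a,b,q in h[0][:3]])
E
```

```text
[0.56043884 0.0160961  0.33465581]
px/mm [np.float64(1.1892339119405473), np.float64(1.1202677097680533), np.float64(1.0398625876353258), np.float64(1.0179442730524555)]
(9, 15) [(np.float32(311.0), np.float32(103.0), np.float32(13.175)), (np.float32(290.25), np.float32(98.25), np.float32(10.475))]
(15, 22) [(np.float32(306.75), np.float32(100.5), np.float32(16.925))]
```

View pics/w2c.png

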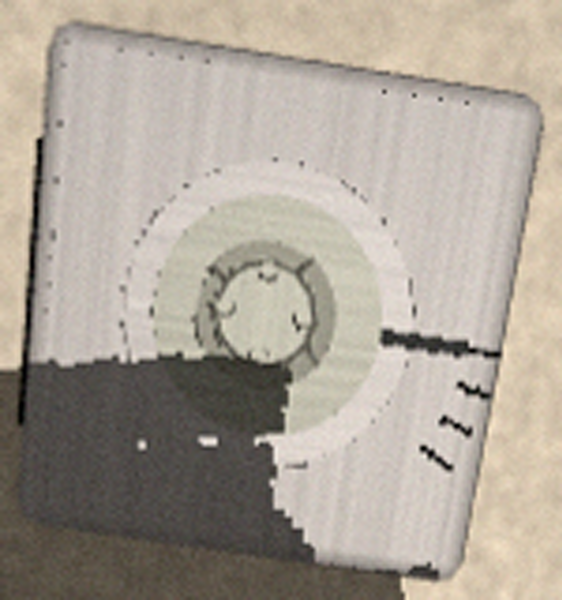

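```bash
python3 - <<'E'
from h import *
c=np.load('c2.npy',allow_pickle=True).item()
w=lambda u,v,z: onz(c,240+u/3.75,20+v/3.75,z)[:2]
ang=lambda a,b: np.degrees(np.arctan2(*(b-a)[::-1])).round(1)
print('axis top',w(266.5,312,.0885)); ax=(w(153,312,.056)+w(382,312,.056))/2; print('flange x',ax, 'flange top pt',w(267,194,.056))
print('housing top edge yaw',ang(w(75,25,.05),w(525,97,.05)),'right',ang(w(540,125,.05),w(462,565,.05)))
print('centre from corners', (w(57,22,.05)+w(460,577,.05))/2, (w(545,100,.05)+w(20,520,.05))/2)
A=w(266.5,312,.0885)
for p in ((382,337),(470,348),(500,353)): print('ptr',ang(A,w(*p,.053)))
print('ptr line',ang(w(382,337,.053),w(470,348,.053)),[ang(A,w(*p,.05)) for p in ((475,390),(455,427),(437,457))])
E
```

```text
axis top [0.55682548 0.02787875]
flange x [0.55659104 0.02937426] flange top pt [0.56133152 0.05534258]
housing top edge yaw -18.3 right -107.7
centre from corners [0.55738563 0.02780794] [0.55647651 0.02743513]
ptr -19.0
ptr -18.1
ptr -18.3
ptr line -17.1 [np.float64(-28.4), np.float64(-39.3), np.float64(-48.4)]
```

Axis ≈ (0.5575, 0.0278), gauge x yaw ≈ -18.1°. Now I'll move the cap over the spindle with its bar along gauge y.

>>> carry_out([
  {"dp":[3,-0.2,0],"rot":[0,0,3]},
  {"dp":[6,-0.4,1],"rot":[0,0,7.9]},
  {"dp":[7.9,-0.6,2.5],"rot":[0,0,7.9]},
  {"dp":[7.9,-0.6,4.2],"rot":[0,0,7.9]},
  {"dp":[7.9,-0.6,4.2],"rot":[0,0,7.9]},
])

```text
time_s: 5.45
ee_pos: [0.5561, 0.0298, 0.2202]
ee_rot: [0.809, 0.588, -0.002, -0.001]
wrist_force: [-0.3, -0.0, -1.1]
gripper_width: 0.0112
finger_force: 42.1
```

```bash
python3 - <<'E'
from h import *
s=state(); print(s['ee_pos'],s['wrist_force']); delta((.5575,.0278,.1845))
a,c=shot('scene','s1.png'); b,d=shot('side','d1.png')
ca=a[140:240,270:390]; cb=b[150:270,250:380]
cv2.imwrite('pics/m1.png',np.hstack([cv2.resize(ca,(400,333),interpolation=cv2.INTER_CUBIC),cv2.resize(cb,(361,333),interpolation=cv2.INTER_CUBIC)]))
E
```

```text
[0.55605201 0.02981313 0.22018572] [-0.25730545 -0.02172096 -1.11890799]
dp cm [-0.14  0.21  3.57]
tool y yaw -17.92 z [-0.0038  0.     -1.    ]
```

>>> carry_out([
  {"dp":[0,0,0],"rot":[0,0,0]},
  {"dp":[0,0,0],"rot":[0,0,0]},
])

```text
time_s: 5.75
ee_pos: [0.5577, 0.0278, 0.2228]
ee_rot: [0.81, 0.587, 0.001, 0.0]
wrist_force: [0.9, -0.2, -1.3]
gripper_width: 0.0108
finger_force: 42.1
```

```bash
python3 - <<'E'
from h import *
s=state(); print(s['ee_pos'],s['wrist_force']); delta((.5575,.0278,.1845))
E
```

```text
[0.55773962 0.02783137 0.22284735] [ 0.88267478 -0.15862008 -1.26755851]
dp cm [-0.01 -0.03  3.83]
tool y yaw -18.1 z [ 1.5e-03  1.0e-04 -1.0e+00]
```

>>> carry_out([
  {"dp":[0,0,0.7],"rot":[0,0,0]},
  {"dp":[0,0,1.2],"rot":[0,0,0]},
  {"dp":[0,0,1.6],"rot":[0,0,0]},
  {"dp":[0,0,1.9],"rot":[0,0,0]},
  {"dp":[0,0,1.9],"rot":[0,0,0]},
])

```text
time_s: 6.25
ee_pos: [0.557, 0.028, 0.2023]
ee_rot: [0.809, 0.587, -0.0, -0.0]
wrist_force: [-0.2, -0.9, -1.0]
gripper_width: 0.0108
finger_force: 42.1
```

>>> carry_out([
  {"dp":[0,0,0.5],"rot":[0,0,0]},
  {"dp":[0,0,0.9],"rot":[0,0,0]},
  {"dp":[0,0,1.2],"rot":[0,0,0]},
  {"dp":[0,0,1.4],"rot":[0,0,0]},
  {"dp":[0,0,1.4],"rot":[0,0,0]},
])

```text
time_s: 6.75
ee_pos: [0.5572, 0.0282, 0.1886]
ee_rot: [0.809, 0.587, 0.0, -0.0]
wrist_force: [0.5, 3.5, -2.7]
gripper_width: 0.0105
finger_force: 41.9
```

```bash
python3 - <<'E'
from h import *
s=state(); print(s['ee_pos'],s['wrist_force'],s['wrist_torque']); delta((.5575,.0278,.1845))
E
```

```text
[0.55724829 0.02823989 0.18862541] [ 0.46936224  3.47965703 -2.73804175] [ 0.55563391 -0.147687    0.03716755]
dp cm [-0.03  0.04  0.41]
tool y yaw -18.08 z [-1.e-04  3.e-04 -1.e+00]
```

>>> carry_out([
  {"dp":[0.1,0,0.0],"rot":[0,0,0]},
  {"dp":[0.1,0,0.2],"rot":[0,0,0]},
  {"dp":[0.1,0,0.4],"rot":[0,0,0]},
  {"dp":[0.1,0,0.5],"rot":[0,0,0]},
])

```text
time_s: 7.15
ee_pos: [0.5578, 0.0288, 0.1842]
ee_rot: [0.809, 0.587, 0.0, 0.0]
wrist_force: [-2.6, -1.3, 9.6]
gripper_width: 0.0109
finger_force: 43.4
```

```bash
python3 - <<'E'
from h import *
s=state(); print(s['ee_pos'],s['wrist_force'],s['wrist_torque']); delta((.5575,.0278,.1845))
E
```

```text
[0.55780455 0.02883712 0.18421115] [-2.577314   -1.34813649  9.57020738] [-0.06052606  0.33932711  0.00437977]
dp cm [-0.11  0.   -0.03]
tool y yaw -18.07 z [ 5.e-04 -2.e-04 -1.e+00]
```

Cap is on the thread start (rim ≈ 64 mm). Now screwing clockwise, descending 1 mm per 10°.

>>> carry_out([
  {"dp":[0,-0.03,-0.03],"rot":[0,0,2]},
  {"dp":[0,-0.03,0.05],"rot":[0,0,8]},
  {"dp":[0,-0.03,0.11],"rot":[0,0,15]},
  {"dp":[0,-0.03,0.18],"rot":[0,0,22]},
  {"dp":[0,-0.03,0.25],"rot":[0,0,28]},
])

```text
time_s: 7.65
ee_pos: [0.5574, 0.0289, 0.1817]
ee_rot: [0.928, 0.372, 0.0, 0.0]
wrist_force: [-0.2, -0.5, 4.0]
gripper_width: 0.0106
finger_force: 42.7
```

>>> carry_out([
  {"dp":[0,0,0.05],"rot":[0,0,5]},
  {"dp":[0,0,0.1],"rot":[0,0,10]},
  {"dp":[0,0,0.1],"rot":[0,0,10]},
  {"dp":[0,0,0.1],"rot":[0,0,10]},
])

```text
time_s: 8.05
ee_pos: [0.5575, 0.029, 0.1807]
ee_rot: [0.956, 0.293, 0.0, 0.0]
wrist_force: [-0.5, 0.3, 4.0]
gripper_width: 0.0107
finger_force: 42.6
```

```bash
cat > st.py <<'E'
from h import *
s=state(); print(s['time_s'],s['ee_pos'].round(4),s['wrist_force'].round(1),s['wrist_torque'].round(3),s['gripper_width'].round(4)); delta((.5578,.0288,.1842))
E
python3 st.py
```

```text
Traceback (most recent call last):
  File "st.py", line 2, in <module>
    s=state(); print(s['time_s'],s['ee_pos'].round(4),s['wrist_force'].round(1),s['wrist_torque'].round(3),s['gripper_width'].round(4)); delta((.5578,.0288,.1842))
                                                                                                           ^^^^^^^^^^^^^^^^^^^^^^^^
AttributeError: 'float' object has no attribute 'round'
```

>>> carry_out([
  {"dp":[0,0,0.04],"rot":[0,0,4]},
  {"dp":[0,0,0.08],"rot":[0,0,8]},
  {"dp":[0,0,0.12],"rot":[0,0,12]},
  {"dp":[0,0,0.12],"rot":[0,0,12]},
])

```text
time_s: 8.45
ee_pos: [0.5579, 0.0292, 0.18]
ee_rot: [0.982, 0.19, 0.001, 0.0]
wrist_force: [-0.8, 0.5, 8.7]
gripper_width: 0.0107
finger_force: 43.2
```

```bash
sed -i "s/s\['gripper_width'\].round(4)/round(s['gripper_width'],4)/" st.py; python3 st.py
```

```text
8.45 [0.5579 0.0292 0.18  ] [-0.8  0.5  8.7] [0.195 0.189 0.109] 0.0107
dp cm [-0.02  0.03 -0.42]
tool y yaw -68.05 z [ 1.6e-03  2.0e-04 -1.0e+00]
```

>>> carry_out([
  {"dp":[0,0,-0.04],"rot":[0,0,1.5]},
  {"dp":[0,0,-0.04],"rot":[0,0,3]},
  {"dp":[0,0,-0.04],"rot":[0,0,3]},
])

```text
time_s: 8.75
ee_pos: [0.5579, 0.0291, 0.1801]
ee_rot: [0.986, 0.164, 0.001, 0.0]
wrist_force: [1.3, 1.2, 5.5]
gripper_width: 0.011
finger_force: 42.9
```

```bash
python3 st.py; python3 - <<'E'
from h import *
b,d=shot('scene'); a,c=shot('side')
cv2.imwrite('pics/p1.png',np.hstack([cv2.resize(a[180:270,260:360],(400,360),interpolation=cv2.INTER_CUBIC),cv2.resize(b[150:240,280:380],(400,360),interpolation=cv2.INTER_CUBIC)]))
E
```

```text
8.75 [0.5579 0.0291 0.1801] [1.3 1.2 5.5] [ 0.262 -0.141  0.172] 0.011
dp cm [-0.02  0.03 -0.41]
tool y yaw -71.08 z [ 1.5e-03  1.0e-04 -1.0e+00]
```

View pics/p1.png

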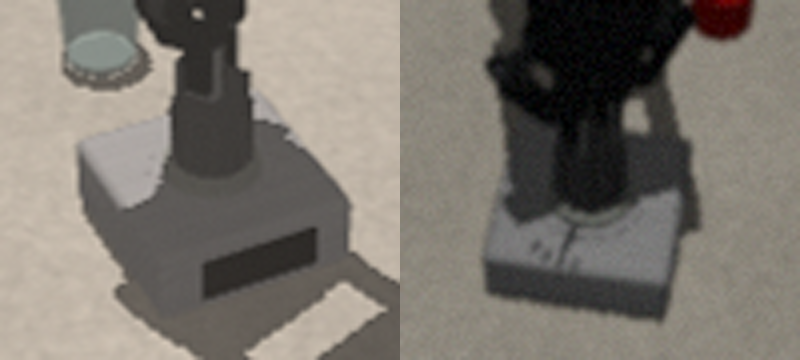

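The view shows the cap standing proud of the flange with the pointer near the 10° mark. Torque is 0.17 N·m with no further descent, so this cap is faulty and goes in the tray. Unscrewing.

>>> carry_out([
  {"dp":[0,0,0],"rot":[0,0,-5]},
  {"dp":[0,0,0],"rot":[0,0,-10]},
  {"dp":[0,0,-0.08],"rot":[0,0,-17]},
  {"dp":[0,0,-0.15],"rot":[0,0,-24]},
  {"dp":[0,0,-0.22],"rot":[0,0,-31]},
])

```text
time_s: 9.35
ee_pos: [0.5576, 0.0291, 0.182]
ee_rot: [0.906, 0.424, 0.0, 0.0]
wrist_force: [1.0, 1.4, 3.3]
gripper_width: 0.0111
finger_force: 42.6
```

>>> carry_out([
  {"dp":[0,0,-0.07],"rot":[0,0,-7]},
  {"dp":[0,0,-0.14],"rot":[0,0,-14]},
  {"dp":[0,0,-0.22],"rot":[0,0,-22]},
  {"dp":[0,0,-0.22],"rot":[0,0,-22]},
])

```text
time_s: 9.75
ee_pos: [0.5575, 0.0291, 0.1843]
ee_rot: [0.809, 0.588, 0.0, 0.0]
wrist_force: [0.1, 0.7, 5.0]
gripper_width: 0.0109
finger_force: 42.9
```

```bash
python3 st.py
```

```text
9.75 [0.5575 0.0291 0.1843] [0.1 0.7 5. ] [0.138 0.027 0.037] 0.0109
dp cm [-0.02  0.03  0.01]
tool y yaw -17.97 z [ 6.e-04  1.e-04 -1.e+00]
```

>>> carry_out([
  {"dp":[0,0,-0.3],"rot":[0,0,0]},
  {"dp":[0,0,-0.7],"rot":[0,0,0]},
  {"dp":[0,0,-1.2],"rot":[0,0,0]},
])

```text
time_s: 10.05
ee_pos: [0.5568, 0.0289, 0.1959]
ee_rot: [0.81, 0.587, -0.001, -0.0]
wrist_force: [-0.4, -0.3, -0.6]
gripper_width: 0.0107
finger_force: 42.0
```

```bash
python3 st.py; python3 - <<'E'
from h import *
delta((.611,-.294,.25))
E
```

```text
10.05 [0.5568 0.0289 0.1959] [-0.4 -0.3 -0.6] [-0.008 -0.038  0.011] 0.0107
dp cm [0.02 0.1  1.17]
tool y yaw -18.14 z [-1.3e-03 -2.0e-04 -1.0e+00]
dp cm [-29.01  15.2   -5.42]
tool y yaw -18.14 z [-1.3e-03 -2.0e-04 -1.0e+00]
```

>>> carry_out([
  {"dp":[0,0,-3],"rot":[0,0,0]},
  {"dp":[-1.5,0.8,-5.2],"rot":[0,0,0]},
  {"dp":[-5.2,2.7,-5.4],"rot":[0,0,0]},
  {"dp":[-9,4.7,-5.4],"rot":[0,0,0]},
  {"dp":[-13,6.8,-5.4],"rot":[0,0,0]},
])

```text
time_s: 10.55
ee_pos: [0.5816, -0.1168, 0.2507]
ee_rot: [0.809, 0.587, 0.0, 0.0]
wrist_force: [0.2, -0.1, -0.4]
gripper_width: 0.0109
finger_force: 42.1
```

>>> carry_out([
  {"dp":[-4,2.1,0],"rot":[0,0,0]},
  {"dp":[-8,4.2,0],"rot":[0,0,0]},
  {"dp":[-12,6.3,1],"rot":[0,0,0]},
  {"dp":[-15,7.9,3.5],"rot":[0,0,0]},
  {"dp":[-16,8.4,6],"rot":[0,0,0]},
])

```text
time_s: 11.05
ee_pos: [0.6122, -0.2977, 0.1901]
ee_rot: [0.81, 0.586, 0.0, 0.001]
wrist_force: [0.1, 0.4, -1.6]
gripper_width: 0.0108
finger_force: 42.1
```

>>> carry_out([
  {"dp":[0,0,2.5],"rot":[0,0,0]},
  {"dp":[0,0,4.5],"rot":[0,0,0]},
  {"dp":[0,0,5.2],"rot":[0,0,0]},
  {"dp":[0,0,5.8],"rot":[0,0,0]},
  {"dp":[0,0,5.8],"rot":[0,0,0]},
])

```text
time_s: 11.55
ee_pos: [0.6119, -0.2937, 0.1321]
ee_rot: [0.809, 0.587, -0.0, -0.0]
wrist_force: [0.1, -0.1, -0.5]
gripper_width: 0.0108
finger_force: 42.1
```

```bash
python3 st.py; python3 - <<'E'
from h import *
delta((.611,-.294,.125))
E
```

```text
11.55 [ 0.6119 -0.2937  0.1321] [ 0.1 -0.1 -0.5] [ 0.031  0.033 -0.008] 0.0108
dp cm [ 28.98 -15.15  -5.21]
tool y yaw -18.07 z [-2.e-04  0.e+00 -1.e+00]
dp cm [-0.06 -0.07  0.71]
tool y yaw -18.07 z [-2.e-04  0.e+00 -1.e+00]
```

>>> carry_out([
  {"dp":[0,0,0.4],"rot":[0,0,0]},
  {"dp":[0,0,0.7],"rot":[0,0,0]},
  {"dp":[0,0,0.8],"rot":[0,0,0]},
  {"dp":[0,0,0.8],"rot":[0,0,0]},
])

```text
time_s: 11.95
ee_pos: [0.6119, -0.2938, 0.1244]
ee_rot: [0.809, 0.587, 0.0, 0.0]
wrist_force: [-0.4, -0.5, -0.7]
gripper_width: 0.0106
finger_force: 42.1
```

>>> carry_out([
  {"dp":[0,0,0],"rot":[0,0,0]},
  {"dp":[0,0,0],"rot":[0,0,0]},
  {"dp":[0,0,0],"rot":[0,0,0]},
], jaw=120)

```text
time_s: 12.25
ee_pos: [0.6119, -0.2938, 0.1242]
ee_rot: [0.809, 0.587, 0.0, 0.0]
wrist_force: [-0.4, -0.5, -0.9]
gripper_width: 0.0453
finger_force: 0.0
```

>>> carry_out([
  {"dp":[0,0,-1],"rot":[0,0,0]},
  {"dp":[0,0,-4],"rot":[0,0,0]},
  {"dp":[0,0,-8],"rot":[0,0,0]},
  {"dp":[0,0,-12],"rot":[0,0,0]},
  {"dp":[0,0,-15],"rot":[0,0,0]},
])

```text
time_s: 12.75
ee_pos: [0.6123, -0.294, 0.2777]
ee_rot: [0.809, 0.587, 0.001, 0.001]
wrist_force: [0.2, -0.3, -0.1]
gripper_width: 0.0456
finger_force: 0.0
```

```bash
python3 st.py; python3 - <<'E'
from h import *
delta((.4315,.2385,.2))
a,c=shot('scene','s2.png'); b,d=shot('side','d2.png'); w,_=shot('wrist','w3.png')
for im,win in ((a,(180,215,232,262)),(b,(355,130,415,190))):
    x0,y0,x1,y1=win; m=(im[y0:y1,x0:x1].max(2)<75).astype(np.uint8); n,l,s,ce=cv2.connectedComponentsWithStats(m); print([(ce[i]+[x0,y0],s[i][2:].tolist()) for i in range(1,n) if s[i][4]>60])
E
```

```text
12.75 [ 0.6123 -0.294   0.2777] [ 0.2 -0.3 -0.1] [-0.034 -0.005 -0.043] 0.0456
dp cm [ 29.   -15.23   9.29]
tool y yaw -18.08 z [ 0.0027 -0.0014 -1.    ]
dp cm [ 45.02 -33.74   7.65]
tool y yaw -18.08 z [ 0.0027 -0.0014 -1.    ]
[(array([208.25060435, 230.15874295]), [50, 39, 1241]), (array([202.64705882, 256.87058824]), [42, 5, 85])]
[(array([384.33988764, 165.1011236 ]), [18, 26, 356])]
```

The tray cap stands upright (18×26 px blob at side (384,165)). On to the second cap.

>>> carry_out([
  {"dp":[2.5,-1.9,-1],"rot":[0,0,0]},
  {"dp":[6,-4.5,-1.5],"rot":[0,0,0]},
  {"dp":[9.5,-7.1,-1.5],"rot":[0,0,0]},
  {"dp":[13,-9.7,-1.5],"rot":[0,0,0]},
  {"dp":[16.5,-12.3,-1.5],"rot":[0,0,0]},
])

```text
time_s: 13.4
ee_pos: [0.5445, -0.0972, 0.2879]
ee_rot: [0.81, 0.587, -0.001, -0.001]
wrist_force: [1.0, 0.5, -0.6]
gripper_width: 0.0453
finger_force: 0.0
```

>>> carry_out([
  {"dp":[3.5,-2.6,0],"rot":[0,0,0]},
  {"dp":[7,-5.2,0],"rot":[0,0,0]},
  {"dp":[10.5,-7.8,0],"rot":[0,0,0]},
  {"dp":[14,-10.4,0],"rot":[0,0,0]},
  {"dp":[17.5,-13,0],"rot":[0,0,0]},
])

```text
time_s: 13.9
ee_pos: [0.4753, 0.1093, 0.2881]
ee_rot: [0.809, 0.587, -0.001, -0.0]
wrist_force: [0.3, 0.3, -0.8]
gripper_width: 0.0447
finger_force: 0.0
```

>>> carry_out([
  {"dp":[3.5,-2.6,0],"rot":[0,0,4]},
  {"dp":[7,-5.2,1],"rot":[0,0,8]},
  {"dp":[10,-7.4,3],"rot":[0,0,12]},
  {"dp":[11.1,-8.3,6],"rot":[0,0,12]},
  {"dp":[11.1,-8.3,9],"rot":[0,0,12]},
])

```text
time_s: 14.4
ee_pos: [0.431, 0.2409, 0.1977]
ee_rot: [0.866, 0.501, -0.0, -0.0]
wrist_force: [1.0, -0.6, 0.2]
gripper_width: 0.0452
finger_force: 0.0
```

>>> carry_out([
  {"dp":[0,0,0.3],"rot":[0,0,0]},
  {"dp":[0,0,0.3],"rot":[0,0,0]},
  {"dp":[0,0,0.3],"rot":[0,0,0]},
])

```text
time_s: 14.7
ee_pos: [0.4329, 0.2391, 0.1969]
ee_rot: [0.867, 0.499, 0.0, 0.0]
wrist_force: [-0.8, -0.1, -0.5]
gripper_width: 0.0454
finger_force: 0.0
```

```bash
python3 st.py; python3 - <<'E'
from h import *
im,c=shot('wrist','w4.png'); np.save('c4.npy',c,allow_pickle=True)
p=proj(c,np.array([.4335,.239,.05])); print(p); x,y=int(p[0])-70,int(p[1])-60
x=max(0,x); print(x,y); 
enh(im,x,y,x+140,y+120,'w4c.png',k=4.8,g=4)
a=cv2.imread('pics/s0.png').astype(int); b=cv2.imread('pics/d0.png').astype(int)
cs=viewer.get_calibration('scene')
m=((a[:,:,2]>90)&(a[:,:,1]<50)).astype(np.uint8); n,l,s,ce=cv2.connectedComponentsWithStats(m)
for i in range(1,n):
    if s[i][4]>60: print('red',ce[i],onz(cs,*ce[i],.025))
E
```

```text
14.7 [0.4329 0.2391 0.1969] [-0.8 -0.1 -0.5] [-0.006  0.055  0.001] 0.0454
dp cm [-11.92  21.35   1.27]
tool y yaw -30.12 z [ 9.e-04  4.e-04 -1.e+00]
[319.5705911  206.95452262]
249 146
```

View pics/w4c.png

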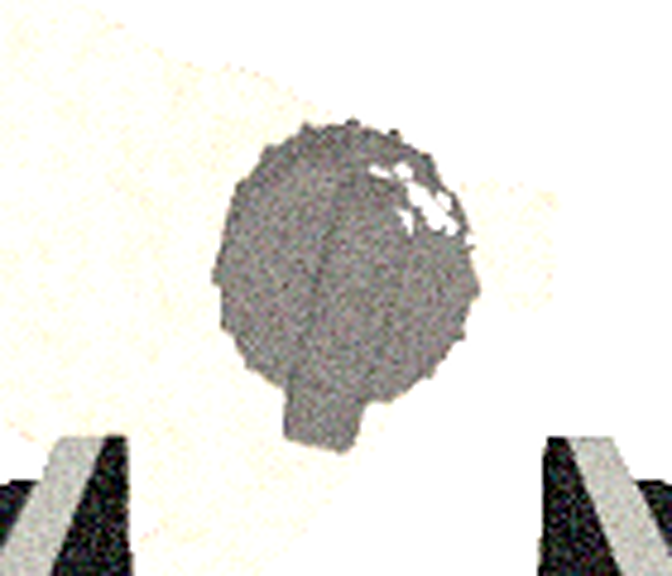

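Cap below: bar near end (284,436) to (350,450), far end about (342,186) to (412,198) in the crop.

```bash
python3 - <<'E'
from h import *
c=np.load('c4.npy',allow_pickle=True).item()
bar(c,[(284,436),(350,450),(342,186),(412,198)],4.8,249,146); s=state(); print(s['ee_pos'])
cs=viewer.get_calibration('scene')
for p in ((361,150),(398,137)): print('red',onz(cs,*p,.03))
E
```

```text
centre [0.434  0.2377 0.062 ] len 0.0419 wid 0.0108 yaw 47.3
[0.43312163 0.23913862 0.19719501]
red [0.38126974 0.15464156 0.03      ]
red [0.34493226 0.27429487 0.03      ]
```

>>> carry_out([
  {"dp":[-0.1,0.2,0],"rot":[0,0,6]},
  {"dp":[-0.1,0.2,1.5],"rot":[0,0,12.6]},
  {"dp":[-0.1,0.2,4.5],"rot":[0,0,12.6]},
  {"dp":[-0.1,0.2,6.7],"rot":[0,0,12.6]},
  {"dp":[-0.1,0.2,7.7],"rot":[0,0,12.6]},
])

```text
time_s: 15.25
ee_pos: [0.4337, 0.2369, 0.1187]
ee_rot: [0.916, 0.401, -0.0, -0.0]
wrist_force: [0.3, 0.3, 0.5]
gripper_width: 0.0454
finger_force: 0.0
```

>>> carry_out([
  {"dp":[0,0,0],"rot":[0,0,0]},
  {"dp":[0,0,0],"rot":[0,0,0]},
])

```text
time_s: 15.45
ee_pos: [0.4342, 0.2375, 0.12]
ee_rot: [0.916, 0.401, 0.001, -0.0]
wrist_force: [0.5, 0.7, -0.4]
gripper_width: 0.0454
finger_force: 0.0
```

>>> carry_out([
  {"dp":[0,0,0],"rot":[0,0,0]},
  {"dp":[0,0,0],"rot":[0,0,0]},
  {"dp":[0,0,0],"rot":[0,0,0]},
  {"dp":[0,0,0],"rot":[0,0,0]},
], jaw=255, squeeze=40)

```text
time_s: 15.85
ee_pos: [0.4341, 0.2377, 0.12]
ee_rot: [0.916, 0.401, 0.001, -0.0]
wrist_force: [-1.3, 0.0, 6.0]
gripper_width: 0.0112
finger_force: 39.9
```

```bash
python3 st.py; python3 - <<'E'
from h import *
print(state()['joint_pos'])
E
```

```text
15.85 [0.4341 0.2377 0.12  ] [-1.3  0.   6. ] [-0.042  0.151  0.021] 0.0112
dp cm [-6.96 23.26 -6.41]
tool y yaw -42.67 z [ 1.6e-03  8.0e-04 -1.0e+00]
[ 4.76875287e-01  5.41266177e-01  2.01294765e+00 -1.16101872e-05
  5.85623324e-01  1.22158696e+00]
```

>>> carry_out([
  {"dp":[0,0,-1],"rot":[0,0,0]},
  {"dp":[0,0,-4],"rot":[0,0,0]},
  {"dp":[0,0,-8],"rot":[0,0,0]},
  {"dp":[-0.8,2.5,-10.5],"rot":[0,0,0]},
  {"dp":[-1.8,6,-11],"rot":[0,0,0]},
])

```text
time_s: 16.35
ee_pos: [0.4666, 0.1843, 0.233]
ee_rot: [0.915, 0.403, 0.003, 0.0]
wrist_force: [0.4, 0.9, -0.3]
gripper_width: 0.0105
finger_force: 39.1
```

>>> carry_out([
  {"dp":[-1,3.5,0],"rot":[0,0,-5]},
  {"dp":[-2.1,7.1,0],"rot":[0,0,-10]},
  {"dp":[-3.2,10.7,0],"rot":[0,0,-15]},
  {"dp":[-4.3,14.3,0],"rot":[0,0,-20]},
  {"dp":[-5.16,17.26,0],"rot":[0,0,-24.6]},
])

```text
time_s: 16.85
ee_pos: [0.5581, 0.0267, 0.2299]
ee_rot: [0.809, 0.588, 0.0, 0.0]
wrist_force: [0.1, 0.2, -0.8]
gripper_width: 0.0107
finger_force: 39.1
```

>>> carry_out([
  {"dp":[0,0,0],"rot":[0,0,0]},
  {"dp":[0,0,0.5],"rot":[0,0,0]},
  {"dp":[0,0,0.9],"rot":[0,0,0]},
  {"dp":[0,0,0.9],"rot":[0,0,0]},
])

```text
time_s: 17.25
ee_pos: [0.5563, 0.0294, 0.2193]
ee_rot: [0.809, 0.588, -0.001, -0.001]
wrist_force: [0.5, 0.2, -0.8]
gripper_width: 0.0109
finger_force: 39.2
```

```bash
python3 st.py
```

```text
17.25 [0.5563 0.0294 0.2193] [ 0.5  0.2 -0.8] [-0.013 -0.003  0.071] 0.0109
dp cm [-0.01  0.17  3.51]
tool y yaw -18.03 z [-1.9e-03  1.0e-04 -1.0e+00]
```

>>> carry_out([
  {"dp":[0,0,0],"rot":[0,0,0]},
  {"dp":[0,0,0],"rot":[0,0,0]},
])

```text
time_s: 17.45
ee_pos: [0.5572, 0.0291, 0.2201]
ee_rot: [0.809, 0.588, 0.0, -0.0]
wrist_force: [-1.0, 0.6, -0.5]
gripper_width: 0.0113
finger_force: 39.2
```

```bash
python3 st.py
```

```text
17.45 [0.5572 0.0291 0.2201] [-1.   0.6 -0.5] [0.031 0.06  0.025] 0.0113
dp cm [-0.01  0.07  3.59]
tool y yaw -18.02 z [-0.  0. -1.]
```

>>> carry_out([
  {"dp":[0,0.04,0.5],"rot":[0,0,0]},
  {"dp":[0,0.04,1.0],"rot":[0,0,0]},
  {"dp":[0,0.04,1.5],"rot":[0,0,0]},
  {"dp":[0,0.04,1.8],"rot":[0,0,0]},
  {"dp":[0,0.04,1.8],"rot":[0,0,0]},
])

```text
time_s: 17.95
ee_pos: [0.5574, 0.0283, 0.2013]
ee_rot: [0.809, 0.587, -0.001, -0.0]
wrist_force: [0.0, -0.2, -0.6]
gripper_width: 0.0111
finger_force: 39.2
```

>>> carry_out([
  {"dp":[0,0,0.5],"rot":[0,0,0]},
  {"dp":[0,0,0.9],"rot":[0,0,0]},
  {"dp":[0,0,1.2],"rot":[0,0,0]},
  {"dp":[0,0,1.3],"rot":[0,0,0]},
  {"dp":[0,0,1.3],"rot":[0,0,0]},
])

```text
time_s: 18.45
ee_pos: [0.5577, 0.0283, 0.1888]
ee_rot: [0.809, 0.587, -0.0, -0.0]
wrist_force: [-0.0, 0.2, -0.9]
gripper_width: 0.0111
finger_force: 39.2
```

```bash
python3 st.py
```

```text
18.45 [0.5577 0.0283 0.1888] [-0.   0.2 -0.9] [ 0.034 -0.02  -0.054] 0.0111
dp cm [ 0.05 -0.    0.46]
tool y yaw -18.08 z [-3.e-04 -0.e+00 -1.e+00]
```

>>> carry_out([
  {"dp":[0.03,0,0.15],"rot":[0,0,0]},
  {"dp":[0.03,0,0.3],"rot":[0,0,0]},
  {"dp":[0.03,0,0.42],"rot":[0,0,0]},
  {"dp":[0.03,0,0.46],"rot":[0,0,0]},
  {"dp":[0.03,0,0.46],"rot":[0,0,0]},
])

```text
time_s: 18.95
ee_pos: [0.5579, 0.0287, 0.1845]
ee_rot: [0.809, 0.587, 0.0, 0.0]
wrist_force: [1.1, -0.1, 0.0]
gripper_width: 0.011
finger_force: 39.4
```

```bash
python3 st.py
```

```text
18.95 [0.5579 0.0287 0.1845] [ 1.1 -0.1  0. ] [0.015 0.021 0.001] 0.011
dp cm [ 0.01 -0.02  0.03]
tool y yaw -18.08 z [ 2.e-04  0.e+00 -1.e+00]
```

>>> carry_out([
  {"dp":[0,0,-0.02],"rot":[0,0,2]},
  {"dp":[0,0,0.05],"rot":[0,0,8]},
  {"dp":[0,0,0.12],"rot":[0,0,15]},
  {"dp":[0,0,0.19],"rot":[0,0,22]},
  {"dp":[0,0,0.25],"rot":[0,0,28]},
])

```text
time_s: 19.45
ee_pos: [0.5578, 0.0287, 0.1819]
ee_rot: [0.928, 0.372, -0.0, -0.0]
wrist_force: [-0.6, -0.3, -0.2]
gripper_width: 0.0108
finger_force: 39.2
```

>>> carry_out([
  {"dp":[0,0,0.05],"rot":[0,0,5]},
  {"dp":[0,0,0.1],"rot":[0,0,10]},
  {"dp":[0,0,0.1],"rot":[0,0,10]},
  {"dp":[0,0,0.1],"rot":[0,0,10]},
])

```text
time_s: 19.85
ee_pos: [0.5578, 0.0287, 0.1809]
ee_rot: [0.956, 0.293, -0.0, -0.0]
wrist_force: [-0.1, 0.2, -0.8]
gripper_width: 0.0114
finger_force: 39.2
```

>>> carry_out([
  {"dp":[0,0,0.04],"rot":[0,0,4]},
  {"dp":[0,0,0.08],"rot":[0,0,8]},
  {"dp":[0,0,0.12],"rot":[0,0,12]},
  {"dp":[0,0,0.12],"rot":[0,0,12]},
])

```text
time_s: 20.25
ee_pos: [0.5579, 0.0287, 0.1797]
ee_rot: [0.982, 0.191, 0.0, -0.0]
wrist_force: [0.0, 1.0, -0.4]
gripper_width: 0.0107
finger_force: 39.2
```

```bash
python3 st.py
```

```text
20.25 [0.5579 0.0287 0.1797] [ 0.   1.  -0.4] [ 0.014  0.031 -0.001] 0.0107
dp cm [-0.   -0.01 -0.45]
tool y yaw -68.01 z [ 0.  0. -1.]
```

No torque after 50°, so this cap passes the faulty stop. Continuing.

>>> carry_out([
  {"dp":[0,0,0.06],"rot":[0,0,6]},
  {"dp":[0,0,0.13],"rot":[0,0,13]},
  {"dp":[0,0,0.2],"rot":[0,0,20]},
  {"dp":[0,0,0.27],"rot":[0,0,27]},
  {"dp":[0,0,0.32],"rot":[0,0,32]},
])

```text
time_s: 20.75
ee_pos: [0.5579, 0.0287, 0.1765]
ee_rot: [0.996, -0.088, 0.0, -0.0]
wrist_force: [-0.5, -1.2, -0.9]
gripper_width: 0.0107
finger_force: 39.2
```

>>> carry_out([
  {"dp":[0,0,0.03],"rot":[0,0,3]},
  {"dp":[0,0,0.06],"rot":[0,0,6]},
  {"dp":[0,0,0.08],"rot":[0,0,10]},
  {"dp":[0,0,0.08],"rot":[0,0,12]},
  {"dp":[0,0,0.08],"rot":[0,0,12]},
])

```text
time_s: 21.25
ee_pos: [0.5578, 0.0287, 0.176]
ee_rot: [0.982, -0.19, -0.0, -0.0]
wrist_force: [-1.8, 0.4, 3.0]
gripper_width: 0.0109
finger_force: 39.7
```

```bash
python3 st.py
```

```text
21.25 [0.5578 0.0287 0.176 ] [-1.8  0.4  3. ] [0.098 0.301 0.057] 0.0109
dp cm [-0.01 -0.01 -0.82]
tool y yaw -111.92 z [-0.e+00  1.e-04 -1.e+00]
```

>>> carry_out([
  {"dp":[0,0,0],"rot":[0,0,3]},
  {"dp":[0,0,0],"rot":[0,0,6]},
  {"dp":[0,0,0],"rot":[0,0,6]},
  {"dp":[0,0,0],"rot":[0,0,6]},
])

```text
time_s: 21.65
ee_pos: [0.5576, 0.0288, 0.176]
ee_rot: [0.971, -0.241, -0.0, -0.0]
wrist_force: [-2.4, 0.6, 5.3]
gripper_width: 0.0109
finger_force: 39.9
```

```bash
python3 st.py
```

```text
21.65 [0.5576 0.0288 0.176 ] [-2.4  0.6  5.3] [0.178 0.512 0.068] 0.0109
dp cm [ 0.01 -0.01 -0.82]
tool y yaw -117.85 z [-4.e-04  1.e-04 -1.e+00]
```

```bash
cat > ptr.py <<'E'
from h import *
b,c=shot('scene','s_ptr_%d.png'%int(state()['time_s']*100))
a=cv2.imread('pics/s0.png')
A=np.array([.5575,.0285])
def prof(im):
    g=cv2.cvtColor(im,cv2.COLOR_BGR2GRAY).astype(np.float32); out=[]
    for off in range(-10,46,2):
        th=np.radians(-18.1-off); P=[proj(c,np.array([*(A+r*np.array([np.cos(th),np.sin(th)])),.053])) for r in np.arange(.034,.050,.001)]
        P=np.array(P,np.float32); out.append(cv2.remap(g,P[:,0][None],P[:,1][None],cv2.INTER_LINEAR).mean())
    return out
for o,x,y in zip(range(-10,46,2),prof(a),prof(b)): print(o,round(x),round(y),end=' | ')
E
python3 ptr.py
```

```text
-10 120 121 | -8 118 121 | -6 114 120 | -4 103 119 | -2 89 117 | 0 81 115 | 2 82 109 | 4 94 100 | 6 108 87 | 8 114 76 | 10 115 76 | 12 114 87 | 14 116 102 | 16 116 113 | 18 115 117 | 20 114 117 | 22 114 117 | 24 116 117 | 26 116 117 | 28 115 116 | 30 113 115 | 32 112 116 | 34 113 117 | 36 116 118 | 38 118 119 | 40 119 119 | 42 118 120 | 44 117 119 |
```

>>> carry_out([
  {"dp":[0,0,0],"rot":[0,0,1]},
  {"dp":[0,0,0],"rot":[0,0,2]},
  {"dp":[0,0,0],"rot":[0,0,2]},
  {"dp":[0,0,0],"rot":[0,0,2]},
])

```text
time_s: 22.1
ee_pos: [0.5576, 0.0288, 0.176]
ee_rot: [0.966, -0.257, -0.0, 0.0]
wrist_force: [-3.0, 1.3, 5.8]
gripper_width: 0.0108
finger_force: 40.0
```

```bash
python3 st.py; python3 ptr.py
```

```text
22.1 [0.5576 0.0288 0.176 ] [-3.   1.3  5.8] [0.282 0.561 0.12 ] 0.0108
dp cm [ 0.02 -0.01 -0.82]
tool y yaw -119.84 z [-6.e-04  1.e-04 -1.e+00]
-10 120 121 | -8 118 120 | -6 114 120 | -4 103 119 | -2 89 118 | 0 81 116 | 2 82 114 | 4 94 109 | 6 108 102 | 8 114 88 | 10 115 78 | 12 114 79 | 14 116 91 | 16 116 104 | 18 115 112 | 20 114 114 | 22 114 116 | 24 116 117 | 26 116 117 | 28 115 117 | 30 113 115 | 32 112 114 | 34 113 115 | 36 116 118 | 38 118 120 | 40 119 120 | 42 118 119 | 44 117 119 |
```

Pointer at ≈10°, rim on the flange: a good cap. Unscrewing.

>>> carry_out([
  {"dp":[0,0,0],"rot":[0,0,-6]},
  {"dp":[0,0,-0.02],"rot":[0,0,-12]},
  {"dp":[0,0,-0.09],"rot":[0,0,-19]},
  {"dp":[0,0,-0.16],"rot":[0,0,-26]},
  {"dp":[0,0,-0.23],"rot":[0,0,-33]},
])

```text
time_s: 22.65
ee_pos: [0.5579, 0.0286, 0.1779]
ee_rot: [1.0, 0.03, 0.0, 0.0]
wrist_force: [-0.5, -0.5, -0.7]
gripper_width: 0.0111
finger_force: 39.2
```

>>> carry_out([
  {"dp":[0,0,-0.07],"rot":[0,0,-7]},
  {"dp":[0,0,-0.14],"rot":[0,0,-14]},
  {"dp":[0,0,-0.21],"rot":[0,0,-21]},
  {"dp":[0,0,-0.28],"rot":[0,0,-28]},
  {"dp":[0,0,-0.35],"rot":[0,0,-35]},
])

```text
time_s: 23.15
ee_pos: [0.5579, 0.0286, 0.1814]
ee_rot: [0.944, 0.329, 0.0, 0.0]
wrist_force: [0.2, -0.4, -0.7]
gripper_width: 0.0112
finger_force: 39.2
```

>>> carry_out([
  {"dp":[0,0,-0.07],"rot":[0,0,-7]},
  {"dp":[0,0,-0.14],"rot":[0,0,-14]},
  {"dp":[0,0,-0.21],"rot":[0,0,-21]},
  {"dp":[0,0,-0.28],"rot":[0,0,-28]},
  {"dp":[0,0,-0.31],"rot":[0,0,-33.8]},
])

```text
time_s: 23.65
ee_pos: [0.5578, 0.0286, 0.1845]
ee_rot: [0.808, 0.589, -0.0, -0.0]
wrist_force: [-0.2, -0.3, -0.1]
gripper_width: 0.0111
finger_force: 39.3
```

>>> carry_out([
  {"dp":[0,0,0],"rot":[0,0,0]},
  {"dp":[0,0,0],"rot":[0,0,0]},
])

```text
time_s: 23.85
ee_pos: [0.5579, 0.0286, 0.1846]
ee_rot: [0.811, 0.585, 0.0, 0.0]
wrist_force: [0.3, 0.5, -0.2]
gripper_width: 0.011
finger_force: 39.3
```

```bash
python3 st.py
```

```text
23.85 [0.5579 0.0286 0.1846] [ 0.3  0.5 -0.2] [0.016 0.016 0.017] 0.011
dp cm [ 0.01 -0.02  0.04]
tool y yaw -18.33 z [ 2.e-04 -1.e-04 -1.e+00]
```

Free. Lift straight up.

>>> carry_out([
  {"dp":[0,0,-0.3],"rot":[0,0,0]},
  {"dp":[0,0,-0.7],"rot":[0,0,0]},
  {"dp":[0,0,-1.2],"rot":[0,0,0]},
])

```text
time_s: 24.15
ee_pos: [0.5578, 0.0287, 0.1969]
ee_rot: [0.811, 0.586, -0.0, -0.0]
wrist_force: [0.2, 0.7, -1.2]
gripper_width: 0.0111
finger_force: 39.2
```

```bash
python3 st.py; python3 - <<'E'
from h import *
delta((.4495,-.2535,.25))
E
```

```text
24.15 [0.5578 0.0287 0.1969] [ 0.2  0.7 -1.2] [-0.026 -0.019 -0.013] 0.0111
dp cm [ 0.01 -0.01  1.27]
tool y yaw -18.29 z [-1.e-04  0.e+00 -1.e+00]
dp cm [-30.19  -1.43  -5.31]
tool y yaw -18.29 z [-1.e-04  0.e+00 -1.e+00]
```

>>> carry_out([
  {"dp":[0,0,-3],"rot":[0,0,0]},
  {"dp":[-1.5,0,-5],"rot":[0,0,0]},
  {"dp":[-5.5,-0.3,-5.3],"rot":[0,0,0]},
  {"dp":[-9.5,-0.5,-5.3],"rot":[0,0,0]},
  {"dp":[-13.5,-0.7,-5.3],"rot":[0,0,0]},
])

```text
time_s: 24.65
ee_pos: [0.5085, -0.0983, 0.2505]
ee_rot: [0.81, 0.586, 0.0, 0.001]
wrist_force: [0.1, 0.6, -1.3]
gripper_width: 0.0108
finger_force: 39.2
```

>>> carry_out([
  {"dp":[-4,-0.2,0],"rot":[0,0,0]},
  {"dp":[-8,-0.4,0],"rot":[0,0,0]},
  {"dp":[-12,-0.5,1],"rot":[0,0,0]},
  {"dp":[-15.5,-0.7,3.5],"rot":[0,0,0]},
  {"dp":[-16.7,-0.7,6],"rot":[0,0,0]},
])

```text
time_s: 25.15
ee_pos: [0.4493, -0.2566, 0.1901]
ee_rot: [0.811, 0.585, 0.0, 0.002]
wrist_force: [-0.5, 0.5, -0.6]
gripper_width: 0.0109
finger_force: 39.2
```

>>> carry_out([
  {"dp":[0,0,2.5],"rot":[0,0,0]},
  {"dp":[0,0,4.5],"rot":[0,0,0]},
  {"dp":[0,0,5.2],"rot":[0,0,0]},
  {"dp":[0,0,5.8],"rot":[0,0,0]},
  {"dp":[0,0,5.8],"rot":[0,0,0]},
])

```text
time_s: 25.65
ee_pos: [0.4501, -0.2537, 0.1317]
ee_rot: [0.81, 0.586, 0.0, 0.0]
wrist_force: [-0.5, 0.7, -1.1]
gripper_width: 0.0106
finger_force: 39.2
```

```bash
python3 st.py; python3 - <<'E'
from h import *
delta((.4495,-.2535,.1245))
E
```

```text
25.65 [ 0.4501 -0.2537  0.1317] [-0.5  0.7 -1.1] [ 0.012 -0.025  0.029] 0.0106
dp cm [30.2   1.38 -5.25]
tool y yaw -18.26 z [ 1.e-04 -0.e+00 -1.e+00]
dp cm [-0.   -0.06  0.72]
tool y yaw -18.26 z [ 1.e-04 -0.e+00 -1.e+00]
```

>>> carry_out([
  {"dp":[0,0,0.4],"rot":[0,0,0]},
  {"dp":[0,0,0.7],"rot":[0,0,0]},
  {"dp":[0,0,0.74],"rot":[0,0,0]},
  {"dp":[0,0,0.74],"rot":[0,0,0]},
])

```text
time_s: 26.05
ee_pos: [0.45, -0.2537, 0.1244]
ee_rot: [0.81, 0.586, 0.0, 0.0]
wrist_force: [-0.9, -0.9, -0.3]
gripper_width: 0.011
finger_force: 39.2
```

>>> carry_out([
  {"dp":[0,0,0],"rot":[0,0,0]},
  {"dp":[0,0,0],"rot":[0,0,0]},
  {"dp":[0,0,0],"rot":[0,0,0]},
], jaw=120)

```text
time_s: 26.35
ee_pos: [0.4499, -0.2538, 0.1244]
ee_rot: [0.81, 0.586, 0.0, 0.0]
wrist_force: [-0.2, -0.5, -0.2]
gripper_width: 0.0454
finger_force: 0.0
```

>>> carry_out([
  {"dp":[0,0,-1],"rot":[0,0,0]},
  {"dp":[0,0,-4],"rot":[0,0,0]},
  {"dp":[0,0,-8],"rot":[0,0,0]},
  {"dp":[0,0,-12],"rot":[0,0,0]},
  {"dp":[0,0,-15],"rot":[0,0,0]},
])

```text
time_s: 26.85
ee_pos: [0.4502, -0.2539, 0.2774]
ee_rot: [0.81, 0.586, 0.001, 0.001]
wrist_force: [0.7, -0.1, -0.1]
gripper_width: 0.0451
finger_force: 0.0
```

>>> carry_out([
  {"dp":[-3,0,-4],"rot":[0,0,0]},
  {"dp":[-6,0,-5],"rot":[0,0,0]},
  {"dp":[-10,0,-5],"rot":[0,0,0]},
  {"dp":[-10,0,-5],"rot":[0,0,0]},
  {"dp":[-10,0,-5],"rot":[0,0,0]},
])

```text
time_s: 27.35
ee_pos: [0.4179, -0.349, 0.3247]
ee_rot: [0.811, 0.585, 0.0, 0.0]
wrist_force: [-0.7, 1.3, 0.3]
gripper_width: 0.0452
finger_force: 0.0
```

```bash
python3 st.py; python3 - <<'E'
from h import *
b,_=shot('side'); a,_=shot('scene')
f=lambda im,x0,y0,x1,y1:cv2.resize(im[y0:y1,x0:x1],(400,300),interpolation=cv2.INTER_CUBIC)
cv2.imwrite('pics/end.png',np.hstack([f(b,200,130,480,340),f(a,160,130,440,340)]))
E
```

```text
27.35 [ 0.4179 -0.349   0.3247] [-0.7  1.3  0.3] [-0.011 -0.    -0.002] 0.0452
dp cm [40.26  1.35 14.06]
tool y yaw -18.39 z [ 3.e-04  1.e-04 -1.e+00]
```

View pics/end.png

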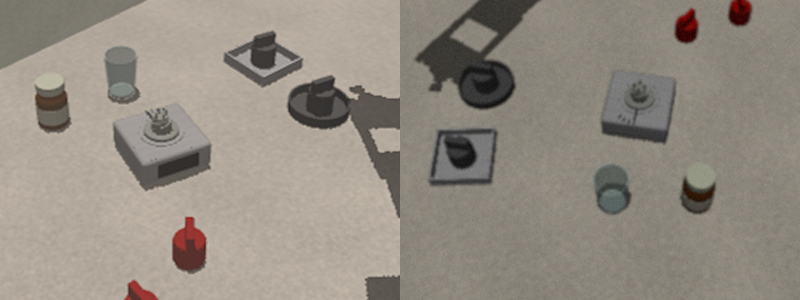

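Both caps stand upright, one in the tray (side crop (263,50)) and one in the dish (321,97). The glassware and gauge are undisturbed, so I'm handing in.

```bash
python3 -c "
from workcell import order
print(order.job_done())"
```

```text
the job is handed in; nothing more can be done
None
```

I tried both caps and handed the job in after about 27 s: the first stopped about 4 mm short and stands upright in the square tray, the second screwed fully home and stands upright in the round dish, and the glassware was not disturbed.

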